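# Turn the spice row round onto the serving rack

## Robot

A 6-joint arm with a two-finger parallel gripper is mounted at the origin on the work surface. World frame = base frame: x ahead of the robot, y to its left, z up, the work surface at z = 0. Lengths are in m, angles in rad, forces in N, time in s.
With the tool pointing down it reaches from about 0.3 to 0.875 m from the base axis. Payload 6.4 kg.
Tool frame: the origin (TCP) lies at the very end of the fingers, on their centre line; the grasp point (between the pads) lies 19 mm behind it; z points along the fingers, y is the direction in which the jaws open and shut (so a half turn about z gives the same grasp; the last joint's range is limited). The gripper opens to 85 mm and grips with 20 to 120 N. Pads are 22 mm wide; open, the fingers measure 114 mm over their backs; the gripper's body (76 mm by 85 mm) begins 54 mm behind the grasp point. The pads swing forward as they close: fully open they stand 13 mm farther back than shut.
Start: joints at [-1.377, 0.181, 1.607, -0, 1.354, -0.206], TCP at [0.224, -0.53, 0.231] pointing down, gripper open.
Joint ranges: [-2.99, 2.99], [-0.89, 2.07], [0.3, 2.58], [-1.14, 4.28], [0, 2.63], [-3.12, 3.12]. Speed limits (rad/s): [2.57, 2.57, 3.01, 3.14, 3.14, 3.14].

## Interface

Orientations are given as a unit quaternion [w, x, y, z].
In Python, from bench import * gives the robot as it stands.
- The arm moves only by the tool arm_command, never from a script. Its argument "motion" is text: rows parted by semicolons, each of 7 numbers parted by spaces: the shift along the tool's x, y, z in units of 0.2 m (1.0 is 0.2 m), then the turn, a rotation vector about the tool's x, y, z in units of 60 degrees (1.0 is 60 degrees), then the opening, from 0 (shut) to 1 (fully open). In form: tx ty tz ax ay az grip; .... A call has 1 to 10 rows; each row shifts and turns the pose as measured when the row begins, along the tool's axes as they then stand; what a row does not reach is not made up. A row lasts 1/12 s, in which the tool goes at most 41.7 mm and 7.16 degrees, less where a joint would pass 70% of its speed; a pose out of reach is approached as far as the arm can. A call with a number of a shift or a turn outside -1 to 1 is refused whole. A call with a gripper value outside its range is refused whole. The fingers move at their own pace and stop on an object; the grip force is fixed at half the most. Time passes only in rows, so rows that do not move let the fingers close. It gives the time, the measured TCP pose, the force and the opening at its end, in the units of the state.
- get_obs(): the state, without advancing time (a new reading comes with each control period).
- camera(name): name is "scene" or "top" or "wrist"; returns a dict with "img" (420x560x3 uint8, red, green, blue), "intrinsics" (3x3 intrinsics, pixels), "pose" (4x4, takes a point from camera to world coordinates); the wrist camera has in their place "mount" (4x4, takes a point from camera to tool coordinates, whose origin is the TCP and whose axes are the flange's). Camera axes: x right, y down, z forward; pixel columns grow to the right and rows downward; lengths in m; the calibration is good to about 2 mm. The wrist camera is an equidistant fisheye: a pixel r from the principal point sees the ray r / f radians off the axis. A picture is of the moment at which its call begins: read the wrist's pose just before it. There is no depth.
- hand_in(): hands the job in, once; it reports no verdict.
Trained networks look in the newest picture that a camera, given by its name, has taken for a name from the list of things; names that differ only in an ending like _2 or _b are one class to them, and where a whole thing is asked for, a point or a joint stands for the part that bears it (a point fixed in the world has none). Each returns a list of dicts, best first, with "conf" (0 to 1); they miss things now and then, are a little off and sometimes report something else, mostly with a low value. They report only what shows in the picture. A call takes as long as a camera call. They do not tell look-alikes from the thing itself.
- search_frame(camera, target): "box" ([left, top, right, bottom] in pixels, round what is visible of it).
The state is a dict: "time_s": time; "q": joint angles; "dq": joint speeds; "joint_efforts": joint torques, N m; "eef_pos": TCP position; "eef_rot": TCP orientation; "wrist_force": force on the tool from outside, world axes, zero at the start; "torque": the same for the moment, N m; "opening": opening from 0.0 (shut) to 1.0 (fully open).
Only numpy, scipy, OpenCV 4.12 (cv2) and the standard library are available. Lean on these libraries where they do the work, as an engineer would, in place of code of your own. Each camera call takes 0.05 s, during which the arm holds its last target.

## Task

Move the four spice jars from the dark wooden tray into the white rack, one jar per bay, in the reverse order: as seen from the robot, the jar that stood at the far left of the tray (each stands on a tile of its lid's colour, which stays there) goes into the far right bay, the second from the left into the second from the right, and so on. Keep the jars upright, set them down gently rather than dropping them, and leave them all standing flat on the floor of their bays.

Things in the scene. Friction and masses are not known exactly. Their poses are not given: they have to be found in the camera images.
- jar_red_mid (a point): centre (half-way up) of the loose spice jar with the red lid: an upright closed cylinder, 42 mm across, 80 mm tall, white ceramic below, the top 20 mm is the red lid of the same width, a thin red band near the foot; 0.11 to 0.23 kg; z is its axis, upward
- jar_yellow_mid (a point): centre (half-way up) of the loose spice jar with the yellow lid: an upright closed cylinder, 42 mm across, 80 mm tall, white ceramic below, the top 20 mm is the yellow lid of the same width, a thin yellow band near the foot; 0.11 to 0.23 kg; z is its axis, upward
- jar_green_mid (a point): centre (half-way up) of the loose spice jar with the green lid: an upright closed cylinder, 42 mm across, 80 mm tall, white ceramic below, the top 20 mm is the green lid of the same width, a thin green band near the foot; 0.11 to 0.23 kg; z is its axis, upward
- jar_blue_mid (a point): centre (half-way up) of the loose spice jar with the blue lid: an upright closed cylinder, 42 mm across, 80 mm tall, white ceramic below, the top 20 mm is the blue lid of the same width, a thin blue band near the foot; 0.11 to 0.23 kg; z is its axis, upward
- tile_red: fixed square red tile with a white middle (coloured border 8 mm wide), 64 x 64 x 6 mm, lying in the wooden tray; the red-lidded jar stands on it, within a few mm of its middle, at the start, and it stays behind, so it shows where in the row that jar stood; origin at the centre of its underside (10 mm above the board)
- tile_yellow: fixed square yellow tile with a white middle (coloured border 8 mm wide), 64 x 64 x 6 mm, lying in the wooden tray; the yellow-lidded jar stands on it, within a few mm of its middle, at the start, and it stays behind, so it shows where in the row that jar stood; origin at the centre of its underside (10 mm above the board)
- tile_green: fixed square green tile with a white middle (coloured border 8 mm wide), 64 x 64 x 6 mm, lying in the wooden tray; the green-lidded jar stands on it, within a few mm of its middle, at the start, and it stays behind, so it shows where in the row that jar stood; origin at the centre of its underside (10 mm above the board)
- tile_blue: fixed square blue tile with a white middle (coloured border 8 mm wide), 64 x 64 x 6 mm, lying in the wooden tray; the blue-lidded jar stands on it, within a few mm of its middle, at the start, and it stays behind, so it shows where in the row that jar stood; origin at the centre of its underside (10 mm above the board)
- wood_tray: fixed dark wooden tray, 90 mm (x) by 300 mm (y), base 10 mm thick, end ridges 22 mm high; origin at the centre of its underside on the board; its row runs along its own y axis, +y being the left end seen from the robot; the four tiles lie at y = +105, +35, -35 and -105 mm, x = 0; a jar on its tile has its centre 56 mm above the board
- white_rack: fixed white plastic rack, 74 mm (x) by 286 mm (y), with four open bays in a row along its own y axis (+y is the left end seen from the robot); origin at the centre of its underside on the board; bay centres at y = +105, +35, -35 and -105 mm, x = 0; each bay is 64 mm square inside (y and x), floor 8 mm above the board, walls 18 mm above the board; a jar standing in a bay has its centre 48 mm above the board
Things that resemble listed ones, but are neither listed nor needed, are in the scene too. What is shaped like the part that bears jar_yellow_mid but orange or purple is not meant.

How it is judged:
By the outcome, as a careful person would: the job done as asked, in the order asked, and still so for the second after the job is handed in, with the robot touching nothing.
It also fails if it takes over 96 s, if anything falls off the work surface, if the arm or the gripper's body presses on something with over 40 N, if the wrist force passes 120 N, or if a joint passes its speed limit or range.

## Working session

There is one attempt and no reset: what is moved stays moved. The work goes in short steps, Python scripts to look and compute and a tool call to move; the robot and the scene stay as the last step left them, time stands still between calls to the robot, and variables do not carry over. Pictures are saved under pics/ and viewed, and the job is handed in when it is done.

Besides the shell and the picture viewer there is one more tool, called after ">>>" in YAML: its name, and indented under it one key for each argument. arm_command: Moves the arm, as the interface text tells. Shifts and turns lie within -1 to 1; 1 stands for 0.2 m of shift or 60 degrees of turn. Its arguments: {"type":"object","properties":{"motion":{"type":"string"}},"required":["motion"]}

```bash
mkdir -p pics; ls; python3 - <<'E'
from bench import *
import cv2
print(get_obs())
for n in ["scene","top"]:
    c=camera(n); cv2.imwrite(f"pics/{n}0.png",c["img"][:,:,::-1]); print(n,c["intrinsics"],c["pose"])
    for t in ["jar_red_mid","jar_yellow_mid","jar_green_mid","jar_blue_mid","tile_red","tile_yellow","tile_green","tile_blue","wood_tray","white_rack"]:
        print(t,[( [round(float(x)) for x in d["box"]],round(float(d["conf"]),2)) for d in search_frame(n,t)])
E
```

```text
pics
{'time_s': 0.0, 'q': array([-1.37727569e+00,  1.81524130e-01,  1.60801287e+00,  2.08815748e-05,
        1.35378470e+00, -2.06302553e-01]), 'dq': array([-0.00016541,  0.00109318, -0.00237708,  0.00113299, -0.0011103 ,
       -0.00050042]), 'joint_efforts': array([-2.64523887e-04, -4.44869757e+01, -3.51340270e+01, -3.31114725e-04,
        9.01414751e-03,  1.73453878e-05]), 'eef_pos': array([ 0.22373521, -0.52909184,  0.23039131]), 'eef_rot': array([-8.64439451e-04,  9.80084219e-01,  1.98580403e-01,  1.57188317e-05]), 'wrist_force': array([-0.34250867, -0.57706527,  0.29266072]), 'torque': array([ 0.04264635,  0.01297525, -0.00575252]), 'opening': 0.9998176724479143}
scene [[467.45271691   0.         286.55149842]
 [  0.         467.45271691 207.52917592]
 [  0.           0.           1.        ]] [[-0.82026763  0.36660014 -0.4390505   0.9859335 ]
 [ 0.57196737  0.53080529 -0.62537914  0.52842439]
 [ 0.00378625 -0.76410083 -0.64508572  0.61388725]
 [ 0.          0.          0.          1.        ]]
jar_red_mid [([324, 249, 348, 301], 0.89), ([307, 181, 443, 276], 0.15)]
jar_yellow_
[... 701 characters left out ...]
]
 [-0.99975144 -0.02118697  0.00694032 -0.01413874]
 [-0.00361393 -0.15317594 -0.98819233  0.78566329]
 [ 0.          0.          0.          1.        ]]
jar_red_mid [([155, 160, 193, 200], 0.72)]
jar_yellow_mid [([303, 90, 329, 132], 0.9), ([244, 159, 271, 194], 0.87), ([159, 97, 192, 135], 0.63), ([218, 96, 248, 139], 0.57)]
jar_green_mid [([202, 163, 233, 199], 0.63)]
jar_blue_mid [([290, 160, 323, 195], 0.59), ([202, 163, 234, 200], 0.31)]
tile_red [([144, 263, 319, 319], 0.39), ([156, 161, 192, 196], 0.33)]
tile_yellow [([246, 166, 283, 205], 0.81)]
tile_green [([203, 167, 241, 204], 0.85)]
tile_blue [([282, 162, 321, 199], 0.75)]
wood_tray [([150, 152, 333, 219], 0.87)]
white_rack []
```

View pics/scene0.png

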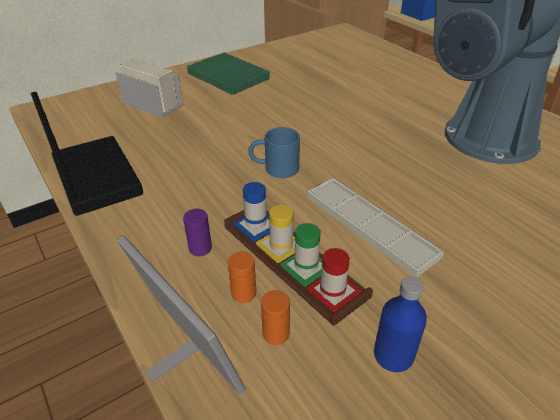

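View pics/top0.png

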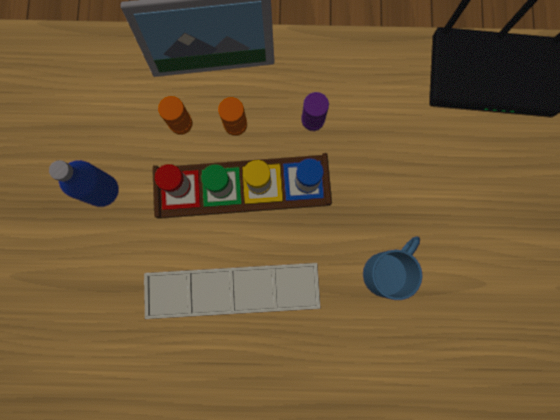

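```bash
python3 - <<'E'
import cv2
t=cv2.imread("pics/top0.png")
cv2.imwrite("pics/top_crop.png",cv2.resize(t[80:340,130:340],None,fx=2.3,fy=2.3,interpolation=cv2.INTER_CUBIC))
E
```

```text
(no output)
```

View pics/top_crop.png

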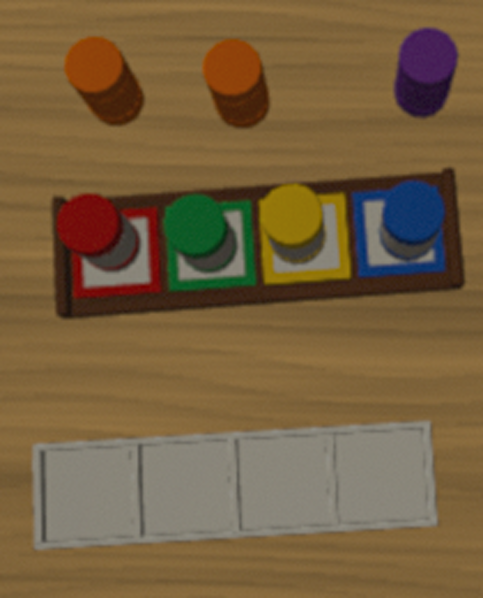

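Top view: the robot is at the bottom and its left is the image's left. Tray lids from the left are red (170,178), green (215,178), yellow (257,174) and blue (309,172). 

The look-alikes are the all-orange cylinders (173,109) and (232,110), the all-purple cylinder (315,106), and the big blue bottle (85,182). The crop confirms that the four white-bodied jars on tiles are the ones meant. The empty rack spans (145–319, 264–318).

Target order: red to the far right bay, green to second right, yellow to second left, blue to far left.

```bash
cat > h.py <<'E'
import numpy as np, cv2
from scipy.optimize import least_squares, minimize
def proj(c,P):
    T=np.linalg.inv(c["pose"]); p=P@T[:3,:3].T+T[:3,3]; q=p@c["intrinsics"].T; return q[:,:2]/q[:,2:]
def pmask(c,P,S=4):
    h=cv2.convexHull((proj(c,P)*S+S/2-.5).astype(np.float32)).astype(np.int32)
    m=np.zeros((420*S,560*S),np.uint8); cv2.fillConvexPoly(m,h,255); return cv2.resize(m,(560,420),interpolation=cv2.INTER_AREA)/255.
a=np.linspace(0,2*np.pi,60,endpoint=False)
def lid(x,y,z,dz=.02): # z= jar mid
    return np.vstack([np.c_[x+.021*np.cos(a),y+.021*np.sin(a),0*a+z+h] for h in (.04,.04-dz)])
def hullcent(c,P):
    h=cv2.convexHull(proj(c,P).astype(np.float32)); m=cv2.moments(h); return np.array([m["m10"],m["m01"]])/m["m00"]
def box(x,y,th,sx,sy,z0,z1):
    R=np.array([[np.cos(th),-np.sin(th)],[np.sin(th),np.cos(th)]])
    B=np.array([[i*sx/2,j*sy/2] for i in(-1,1) for j in (-1,1)])@R.T+[x,y]
    return np.vstack([np.c_[B,np.full(4,z)] for z in (z0,z1)])
E
python3 - <<'E'
from bench import *
from h import *
C={n:camera(n) for n in("scene","top")}
H={n:cv2.cvtColor(C[n]["img"],cv2.COLOR_RGB2HSV) for n in C}
hue={"red":(0,175),"green":(65,),"yellow":(25,),"blue":(110,)}
seed={"top":{"red":(170,178),"green":(215,178),"yellow":(257,174),"blue":(309,172)},
"scene":{"red":(335,260),"green":(308,235),"yellow":(282,215),"blue":(255,192)}}
for col in hue:
    cen={}
    for n in C:
        u,v=seed[n][col]; h0=int(np.median(H[n][v-2:v+3,u-2:u+3,0]))
        d=np.abs(H[n][:,:,0].astype(int)-h0); d=np.minimum(d,180-d)
        m=((d<8)&(H[n][:,:,1]>120)).astype(np.uint8)
        m=cv2.morphologyEx(m,cv2.MORPH_OPEN,cv2.getStructuringElement(2,(11,11)))
        k,l,s,ce=cv2.connectedComponentsWithStats(m); i=l[v,u]; cen[n]=ce[i]; print(col,n,h0,s[i],ce[i].round(1))
    r=least_squares(lambda p:np.r_[[hullcent(C[n],lid(*p))-cen[n] for n in C]].ravel(),[.5,0,.056],x_scale=.01)
    print("  ",r.x.round(4),r.fun.round(2))
    for n in C:
        h=proj(C[n],lid(*r.x)); print("   size",n,np.ptp(h,axis=0).round(1))
# rack
ms={}
for n,(x0,y0,x1,y1) in {"top":(130,250,335,335),"scene":(295,165,455,285)}.items():
    m=((H[n][:,:,1]<45)).astype(np.uint8); mm=np.zeros_like(m); mm[y0:y1,x0:x1]=m[y0:y1,x0:x1]
    mm=cv2.morphologyEx(mm,cv2.MORPH_CLOSE,np.ones((7,7)));mm=cv2.morphologyEx(mm,cv2.MORPH_OPEN,np.ones((3,3))); ms[n]=mm
    cv2.imwrite(f"pics/m_{n}.png",mm[y0:y1,x0:x1]*255)
for use in (["top"],["scene"],["top","scene"]):
    f=lambda p:sum(np.abs(pmask(C[n],box(p[0],p[1],p[2],.074,.286,0,p[3] if 0 else .018))-ms[n]).sum() for n in use)
    best=minimize(f,[.33,.11,.05],method="Nelder-Mead",options=dict(initial_simplex=[[.33,.11,.05],[.36,.11,.05],[.33,.14,.05],[.33,.11,-.05]],xatol=1e-5,fatol=.1))
    print("rack",use,best.x.round(4),best.fun,[ms[n].sum() for n in use])
p=best.x
f=lambda p:sum(np.abs(pmask(C[n],box(p[0],p[1],p[2],.074,.286,p[3]-.018,p[3]))-ms[n]).sum() for n in C)
b=minimize(f,list(p)+[.018],method="Nelder-Mead",options=dict(initial_simplex=[list(p+d)+[z] for d,z in ((0,.018),(np.array([.005,0,0]),.018),(np.array([0,.005,0]),.018),(np.array([0,0,.02]),.018),(0,.026))]))
print("rack free z",b.x.round(4),b.fun)
for i,y in enumerate((.105,.035,-.035,-.105)): print("bay",i,(p[0]-np.sin(p[2])*y).round(4),(p[1]+np.cos(p[2])*y).round(4))
for n in C:
    im=C[n]["img"][:,:,::-1].copy()
    for s in (.018,):
        for y in (.105,.035,-.035,-.105):
            B=box(p[0]-np.sin(p[2])*y,p[1]+np.cos(p[2])*y,p[2],.064,.064,.018,.018)[[0,1,3,2]]
            cv2.polylines(im,[(proj(C[n],B)*16).astype(np.int32)],True,(0,0,255),1,cv2.LINE_AA,4)
    x0,y0,x1,y1={"top":(130,250,335,335),"scene":(295,165,455,285)}[n]
    cv2.imwrite(f"pics/ov_{n}.png",cv2.resize(im[y0:y1,x0:x1],None,fx=3.5,fy=3.5))
E
```

```text
red scene 1 [322 248  27  28 609] [335.2 261.3]
red top 1 [154 164  29  28 636] [168.3 177.6]
   [0.6391 0.1652 0.0571] [-0.05 -0.   -0.03  0.03]
   size scene [28.3 29. ]
   size top [30.2 29.3]
green scene 67 [295 223  25  25 507] [307.2 235.3]
green top 70 [202 165  26  27 561] [214.5 177.9]
   [0.64   0.0939 0.057 ] [-0.26 -0.03 -0.12  0.15]
   size scene [26.1 26.6]
   size top [29.  29.3]
yellow scene 23 [269 204  25  24 501] [281.  215.4]
yellow top 24 [     0     19    560    401 179744] [273.4 237. ]
   [ 0.5759 -0.0162 -0.0177] [ 17.15   2.61  11.18 -11.07]
   size scene [21.8 22. ]
   size top [25.2 26.1]
blue scene 109 [243 182  22  22 396] [253.8 192.5]
blue top 107 [297 159  26  27 568] [309.4 172. ]
   [ 0.6522 -0.0523  0.0565] [-0.44 -0.04 -0.2   0.3 ]
   size scene [23.6 23. ]
   size top [27.8 29.3]
rack ['top'] [0.4678 0.0682 0.0834] 236.98823529411763 [np.uint64(7809)]
rack ['scene'] [-0.08   -1.5233 -3.9167] 5840.0 [np.uint64(5840)]
rack ['top', 'scene'] [0.4676 0.0686 0.0766] 1597.6078431372548 [np.uint64(7809), np.uint64(5840)]
rack free z [0.4675 0.0686 0.0766 0.0173] 1578.670588235294
bay 0 0.4595 0.1733
bay 1 0.4649 0.1035
bay 2 0.4703 0.0337
bay 3 0.4756 -0.0361
```

View pics/ov_top.png

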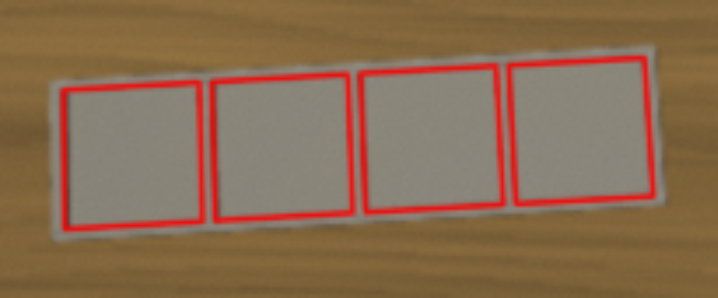

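View pics/ov_scene.png

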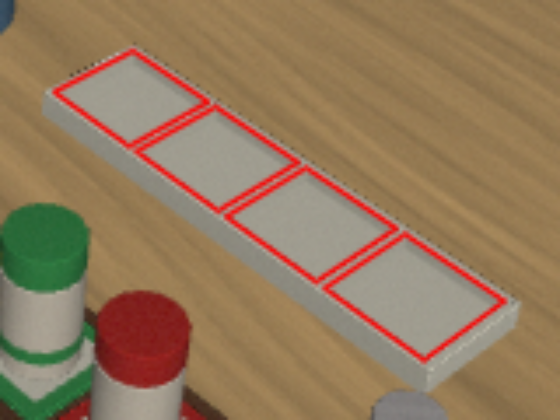

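```bash
python3 - <<'E'
from bench import *
from h import *
C={n:camera(n) for n in("scene","top")}
H={n:cv2.cvtColor(C[n]["img"],cv2.COLOR_RGB2HSV) for n in C}
seed={"top":(257,174),"scene":(281,215)}
cen={}
for n in C:
    u,v=seed[n]; print(H[n][v,u],H[n][150,u])
    m=((np.abs(H[n][:,:,0].astype(int)-24)<6)&(H[n][:,:,1]>195)).astype(np.uint8)
    m=cv2.morphologyEx(m,cv2.MORPH_OPEN,cv2.getStructuringElement(2,(11,11)))
    k,l,s,ce=cv2.connectedComponentsWithStats(m); i=l[v,u]; cen[n]=ce[i]; print(s[i],ce[i])
r=least_squares(lambda p:np.r_[[hullcent(C[n],lid(*p))-cen[n] for n in C]].ravel(),[.5,0,.056],x_scale=.01)
print(r.x.round(4),r.fun.round(2))
# tray mask fit (dark brown + contents): box 90x300x10
n="top"
# tile borders check: project expected tile outlines from jar line
im=C[n]["img"][:,:,::-1].copy()
J=np.array([[.6391,.1652],[.64,.0939],r.x[:2],[.6522,-.0523]]); c=J.mean(0)
d=J[0]-J[3]; print("spacing",np.linalg.norm(np.diff(J,axis=0),axis=1).round(4),"yaw",np.arctan2(-d[0],d[1]).round(3),"c",c)
E
```

```text
[ 23 187 168] [103 100 123]
[     0      0    560    420 235200] [279.5 209.5]
[ 23 238 146] [ 19 140 135]
[242 160  28  28 630] [255.76984127 173.06984127]
[0.6474 0.0286 0.0695] [ 1.07  0.28  0.55 -0.7 ]
spacing [0.0713 0.0657 0.0811] yaw 0.06 c [0.64467671 0.05885299]
```

```bash
python3 - <<'E'
from bench import *
from h import *
C={n:camera(n) for n in("scene","top")}
H={n:cv2.cvtColor(C[n]["img"],cv2.COLOR_RGB2HSV) for n in C}
seed={"top":(257,174),"scene":(281,215)}
for th in (165,175):
  cen={}
  for n in C:
    u,v=seed[n]
    m=((np.abs(H[n][:,:,0].astype(int)-24)<6)&(H[n][:,:,1]>(th if n=="scene" else 195))).astype(np.uint8)
    m=cv2.morphologyEx(m,cv2.MORPH_OPEN,cv2.getStructuringElement(2,(11,11)))
    k,l,s,ce=cv2.connectedComponentsWithStats(m); i=l[v,u]; cen[n]=ce[i]; print(s[i],ce[i])
  r=least_squares(lambda p:np.r_[[hullcent(C[n],lid(*p))-cen[n] for n in C]].ravel(),[.5,0,.056],x_scale=.01)
  print(r.x.round(4),r.fun.round(2))
  J=np.array([[.6391,.1652],[.64,.0939],r.x[:2],[.6522,-.0523]]);print("spacing",np.linalg.norm(np.diff(J,axis=0),axis=1).round(4))
for n in C:
    im=C[n]["img"][:,:,::-1].copy()
    for p in ([.6391,.1652,.0571],[.64,.0939,.057],r.x,[.6522,-.0523,.0565]):
        for z in (0,-.08):
            P=lid(p[0],p[1],.056+z)[:60]
            cv2.polylines(im,[(proj(C[n],P)*16).astype(np.int32)],True,(255,0,255),1,cv2.LINE_AA,4)
    x0,y0,x1,y1={"top":(140,145,345,225),"scene":(225,170,385,325)}[n]
    cv2.imwrite(f"pics/oj_{n}.png",cv2.resize(im[y0:y1,x0:x1],None,fx=3.6,fy=3.6,interpolation=cv2.INTER_CUBIC))
E
```

```text
[270 204  23  24 460] [280.90869565 215.8173913 ]
[242 160  28  28 629] [255.76629571 173.06677266]
[0.6486 0.0304 0.0578] [-0.28 -0.02 -0.18  0.21]
spacing [0.0713 0.0641 0.0828]
[270 205  23  23 456] [280.97587719 215.89473684]
[242 160  28  28 629] [255.76629571 173.06677266]
[0.6486 0.0304 0.0577] [-0.34 -0.06 -0.17  0.24]
spacing [0.0713 0.0641 0.0828]
```

View pics/oj_top.png

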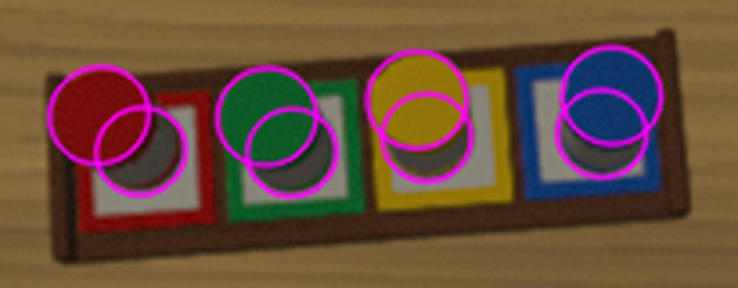

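View pics/oj_scene.png

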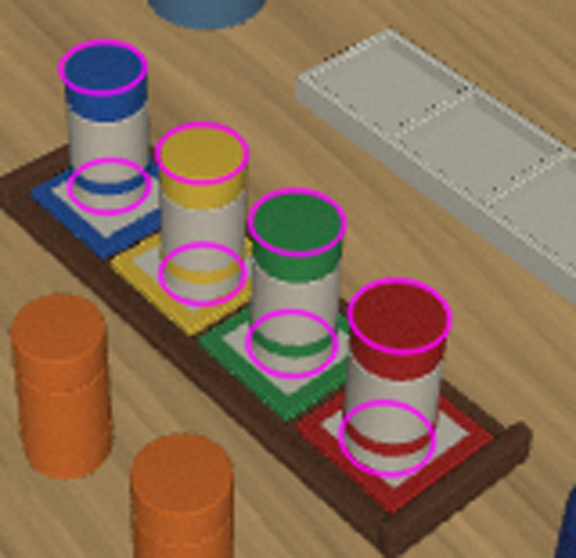

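Jar centres (z measured 56–58 mm, matches the text):

| Jar | x | y |
|---|---|---|
| red | .639 | .165 |
| green | .640 | .094 |
| yellow | .649 | .030 |
| blue | .652 | -.052 |

The rack sits at (.4675, .0686) with yaw .077, top measured at 17.3 mm. I'll grip with the jaws across the row (along x), because the neighbours are too close along y. I turn the wrist first.

>>> arm_command:
  motion: "0 0 0 0 0 -0.119 1; 0 0 0 0 0 -0.119 1; 0 0 0 0 0 -0.119 1; 0 0 0 0 0 -0.119 1; 0 0 0 0 0 -0.119 1; 0 0 0 0 0 -0.119 1; 0 0 0 0 0 -0.119 1; 0 0 0 0 0 -0.119 1; 0 0 0 0 0 -0.119 1; 0 0 0 0 0 -0.119 1"

```text
time_s: 2.23
eef_pos: [0.2238, -0.5297, 0.2313]
eef_rot: [-0.0, 0.677, 0.736, 0.0]
wrist_force: [-0.2, -0.4, -0.0]
opening: 1.004
```

```bash
cat > go.py <<'E'
import sys,numpy as np
from bench import *
from scipy.spatial.transform import Rotation as R
o=get_obs(); q=o["eef_rot"]; M=R.from_quat([q[1],q[2],q[3],q[0]])
print("t",round(o["time_s"],2),"pos",o["eef_pos"].round(4),"F",o["wrist_force"].round(1),"open",round(o["opening"],3),"q",o["q"].round(2))
ya=M.as_matrix()[:,1]; want=np.array([np.cos(.077),np.sin(.077),0]); G=np.c_[np.cross(want,[0,0,-1]),want,[0,0,-1]]
print("rot units",(M.inv()*R.from_matrix(G)).as_rotvec()/np.radians(60))
if len(sys.argv)>3:
    d=M.inv().apply(np.array([float(a) for a in sys.argv[1:4]])-o["eef_pos"]); print("shift units",(d/.2).round(3))
E
python3 go.py .639 .165 .19
```

```text
t 2.23 pos [ 0.2238 -0.5297  0.2313] F [-0.2 -0.4 -0. ] open 1.004 q [-1.38  0.18  1.61 -0.    1.35 -1.46]
rot units [-4.86936019e-06 -9.38944925e-06  6.40786656e-03]
shift units [3.288 2.359 0.206]
```

>>> arm_command:
  motion: "0.16 0.115 0.01 0 0 0 1; 0.16 0.115 0.01 0 0 0 1; 0.16 0.115 0.01 0 0 0 1; 0.16 0.115 0.01 0 0 0 1; 0.16 0.115 0.01 0 0 0 1; 0.16 0.115 0.01 0 0 0 1; 0.16 0.115 0.01 0 0 0 1; 0.16 0.115 0.01 0 0 0 1; 0.16 0.115 0.01 0 0 0 1; 0.16 0.115 0.01 0 0 0 1"

```text
time_s: 3.07
eef_pos: [0.4278, -0.1846, 0.2105]
eef_rot: [0.003, 0.679, 0.734, -0.002]
wrist_force: [0.5, -1.3, -0.2]
opening: 1.003
```

```bash
python3 go.py .639 .165 .19
```

```text
t 3.07 pos [ 0.4278 -0.1846  0.2105] F [ 0.5 -1.3 -0.2] open 1.003 q [-0.66 -0.05  1.9  -0.    1.29 -0.74]
rot units [0.00198256 0.00714342 0.00150964]
shift units [1.661 1.19  0.092]
```

>>> arm_command:
  motion: "0.18 0.13 0.01 0 0 0 1; 0.18 0.13 0.01 0 0 0 1; 0.18 0.13 0.01 0 0 0 1; 0.18 0.13 0.01 0 0 0 1; 0.18 0.13 0.01 0 0 0 1; 0.18 0.13 0.01 0 0 0 1; 0.18 0.13 0.01 0 0 0 1; 0.18 0.13 0.01 0 0 0 1; 0.1 0.07 0 0 0 0 1; 0.05 0.03 0 0 0 0 1"

```text
time_s: 3.9
eef_pos: [0.6185, 0.1397, 0.1952]
eef_rot: [0.006, 0.677, 0.736, 0.0]
wrist_force: [0.1, -0.3, -0.1]
opening: 1.001
```

```bash
python3 go.py .639 .165 .19
```

```text
t 3.9 pos [0.6185 0.1397 0.1952] F [ 0.1 -0.3 -0.1] open 1.001 q [ 0.04  0.34  1.49 -0.01  1.31 -0.04]
rot units [0.00839699 0.00874047 0.0067532 ]
shift units [0.117 0.112 0.026]
```

>>> arm_command:
  motion: "0.08 0.08 0.02 0.008 0.009 0.007 1; 0.03 0.03 0 0 0 0 1; 0 0 0 0 0 0 1"

```text
time_s: 4.15
eef_pos: [0.6393, 0.1669, 0.1905]
eef_rot: [-0.0, 0.678, 0.735, -0.0]
wrist_force: [-0.3, -0.5, 0.3]
opening: 1.0
```

```bash
python3 go.py .639 .165 .045; python3 - <<'E'
from bench import *
import cv2
c=camera("wrist"); cv2.imwrite("pics/w1.png",c["img"][:,:,::-1]); print(c["intrinsics"],c["mount"])
E
```

```text
t 4.15 pos [0.6393 0.1669 0.1905] F [-0.3 -0.5  0.3] open 1.0 q [ 0.08  0.4   1.41  0.    1.33 -0.  ]
rot units [-0.00074428 -0.00017639  0.00356948]
shift units [-0.009 -0.002  0.727]
[[325.1922621    0.         279.00191159]
 [  0.         325.1922621  211.12744004]
 [  0.           0.           1.        ]] [[ 8.27028039e-04 -9.61557604e-01 -2.74602059e-01  6.96634063e-02]
 [ 9.99999552e-01  6.68631082e-04  6.70426027e-04 -1.02018585e-03]
 [-4.61045772e-04 -2.74602490e-01  9.61557726e-01 -1.41732200e-01]
 [ 0.00000000e+00  0.00000000e+00  0.00000000e+00  1.00000000e+00]]
```

View pics/w1.png

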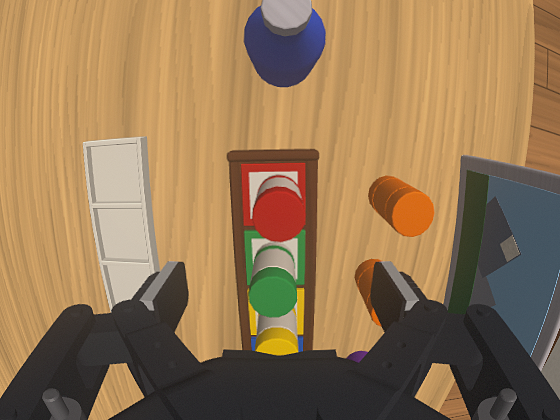

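Wrist view: the red lid (279,210) is on the column midway between the fingers, where the TCP axis should meet the lid (about row 214). The bottle and the oranges are clear of the finger paths. I'll descend.

>>> arm_command:
  motion: "-0.009 0 0.12 0 0 0.003 1; 0 0 0.12 0 0 0 1; 0 0 0.12 0 0 0 1; 0 0 0.12 0 0 0 1; 0 0 0.12 0 0 0 1; 0 0 0.07 0 0 0 1; 0 0 0.03 0 0 0 1; 0 0 0 0 0 0 1"

```text
time_s: 4.87
eef_pos: [0.6373, 0.1514, 0.0505]
eef_rot: [0.003, 0.682, 0.731, -0.001]
wrist_force: [-0.8, -0.7, 0.3]
opening: 1.001
```

```bash
python3 go.py .639 .165 .045
```

```text
t 4.87 pos [0.6373 0.1514 0.0505] F [-0.8 -0.7  0.3] open 1.001 q [ 0.05  0.55  1.51 -0.01  1.08 -0.01]
rot units [ 0.00303998  0.00493597 -0.0077413 ]
shift units [0.067 0.013 0.027]
```

>>> arm_command:
  motion: "0.065 0.012 0.025 0.003 0.005 -0.008 1; 0 0 0 0 0 0 1; 0 0 0 0 0 0 1"

```text
time_s: 5.12
eef_pos: [0.6399, 0.1636, 0.048]
eef_rot: [0.001, 0.68, 0.733, 0.001]
wrist_force: [0.2, -0.3, 0.7]
opening: 0.999
```

```bash
python3 go.py .639 .165 .045
```

```text
t 5.12 pos [0.6399 0.1636 0.048 ] F [ 0.2 -0.3  0.7] open 0.999 q [ 0.07  0.57  1.49  0.    1.08 -0.  ]
rot units [ 0.00237333 -0.00017076 -0.00119567]
shift units [ 0.007 -0.004  0.015]
```

Close.

>>> arm_command:
  motion: "0.005 -0.003 0.01 0.002 0 0 0; 0 0 0 0 0 0 0; 0 0 0 0 0 0 0; 0 0 0 0 0 0 0; 0 0 0 0 0 0 0; 0 0 0 0 0 0 0; 0 0 0 0 0 0 0; 0 0 0 0 0 0 0"

```text
time_s: 5.78
eef_pos: [0.6412, 0.1658, 0.0496]
eef_rot: [0.002, 0.679, 0.734, 0.002]
wrist_force: [-1.3, 0.1, -0.4]
opening: 0.477
```

```bash
python3 go.py .639 .165 .045
```

```text
t 5.78 pos [0.6412 0.1658 0.0496] F [-1.3  0.1 -0.4] open 0.477 q [ 0.07  0.56  1.49  0.    1.08 -0.  ]
rot units [ 5.27517765e-03 -4.08951981e-05  4.68412609e-04]
shift units [-0.003 -0.011  0.023]
```

>>> arm_command:
  motion: "0 0 0 0 0 0 0; 0 0 0 0 0 0 0; 0 0 -0.03 0 0 0 0; 0 0 -0.06 0 0 0 0; 0 0 -0.1 0 0 0 0; 0 0 -0.1 0 0 0 0; 0 0 -0.1 0 0 0 0; 0 0 -0.1 0 0 0 0; 0 0 -0.06 0 0 0 0; 0 0 0 0 0 0 0"

```text
time_s: 6.62
eef_pos: [0.6388, 0.1653, 0.1667]
eef_rot: [0.0, 0.679, 0.734, 0.0]
wrist_force: [0.3, 0.2, -1.5]
opening: 0.48
```

```bash
python3 go.py .4756 -.0361 .155;  python3 - <<'E'
from bench import *
import cv2
c=camera("wrist"); cv2.imwrite("pics/w2.png",c["img"][:,:,::-1])
E
```

```text
t 6.62 pos [0.6388 0.1653 0.1667] F [ 0.3  0.2 -1.5] open 0.48 q [ 0.07  0.42  1.44 -0.    1.28 -0.  ]
rot units [0.00099529 0.00011357 0.00018801]
shift units [-0.941 -0.891  0.057]
```

View pics/w2.png

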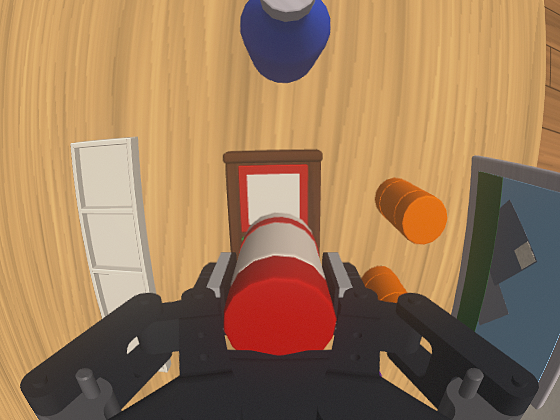

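>>> arm_command:
  motion: "-0.05 -0.05 0 0 0 0 0; -0.1 -0.095 0 0 0 0 0; -0.13 -0.12 0.01 0 0 0 0; -0.13 -0.12 0.01 0 0 0 0; -0.13 -0.12 0.01 0 0 0 0; -0.13 -0.12 0.01 0 0 0 0; -0.13 -0.12 0 0 0 0 0; -0.09 -0.09 0 0 0 0 0; -0.04 -0.04 0 0 0 0 0; 0 0 0 0 0 0 0"

```text
time_s: 7.5
eef_pos: [0.4639, -0.0381, 0.1449]
eef_rot: [-0.007, 0.678, 0.735, -0.004]
wrist_force: [0.4, 0.0, -1.1]
opening: 0.481
```

```bash
python3 go.py .4756 -.0361 .1
```

```text
t 7.5 pos [ 0.4639 -0.0381  0.1449] F [ 0.4  0.  -1.1] open 0.481 q [-0.34  0.05  1.94 -0.    1.17 -0.42]
rot units [-0.013839   -0.00484444  0.00405384]
shift units [0.004 0.062 0.224]
```

>>> arm_command:
  motion: "0.004 0.055 0.04 -0.014 -0.005 0.004 0; 0 0 0.05 0 0 0 0; 0 0 0.05 0 0 0 0; 0 0 0.03 0 0 0 0; 0 0 0 0 0 0 0"

```text
time_s: 7.92
eef_pos: [0.473, -0.035, 0.1055]
eef_rot: [-0.002, 0.68, 0.733, -0.001]
wrist_force: [-0.4, 0.4, -2.3]
opening: 0.481
```

```bash
python3 go.py .4756 -.0361 .0416
```

```text
t 7.92 pos [ 0.473  -0.035   0.1055] F [-0.4  0.4 -2.3] open 0.481 q [-0.33  0.12  1.96  0.    1.07 -0.4 ]
rot units [-0.00391793 -0.00224771 -0.00111724]
shift units [-0.007  0.014  0.32 ]
```

>>> arm_command:
  motion: "-0.005 0.012 0.05 -0.004 -0.002 0 0; 0 0 0.05 0 0 0 0; 0 0 0.05 0 0 0 0; 0 0 0.05 0 0 0 0; 0 0 0.03 0 0 0 0; 0 0 0.02 0 0 0 0; 0 0 0 0 0 0 0"

```text
time_s: 8.5
eef_pos: [0.4743, -0.0337, 0.0498]
eef_rot: [-0.002, 0.679, 0.735, -0.001]
wrist_force: [0.0, 0.8, -2.7]
opening: 0.478
```

```bash
python3 go.py .4756 -.0361 .0416
```

```text
t 8.5 pos [ 0.4743 -0.0337  0.0498] F [ 0.   0.8 -2.7] open 0.478 q [-0.32  0.22  1.98  0.    0.95 -0.4 ]
rot units [-0.00422188 -0.00220387  0.00213828]
shift units [-0.013  0.006  0.041]
```

>>> arm_command:
  motion: "-0.012 0.006 0.012 -0.004 -0.002 0 0; 0 0 0.012 0 0 0 0; 0 0 0.01 0 0 0 0; 0 0 0 0 0 0 0"

```text
time_s: 8.83
eef_pos: [0.4766, -0.0366, 0.043]
eef_rot: [0.001, 0.679, 0.735, 0.0]
wrist_force: [0.1, -0.1, -1.8]
opening: 0.48
```

```bash
python3 go.py .4756 -.0361 .0416; python3 - <<'E'
from bench import *
import cv2
c=camera("scene"); cv2.imwrite("pics/s1.png",cv2.resize(c["img"][150:350,220:460,::-1],None,fx=2.5,fy=2.5))
E
```

```text
t 8.83 pos [ 0.4766 -0.0366  0.043 ] F [ 0.1 -0.1 -1.8] open 0.48 q [-0.33  0.24  1.98  0.    0.92 -0.4 ]
rot units [0.00136043 0.00054772 0.00204272]
shift units [ 0.003 -0.005  0.007]
```

View pics/s1.png

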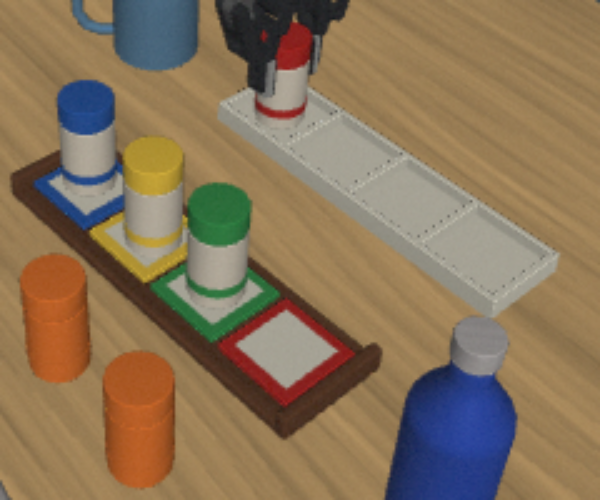

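The red jar is in the far right bay, just above its floor. I'll lower it in small steps until it touches.

>>> arm_command:
  motion: "0.003 -0.004 0.006 0 0 0.002 0; 0 0 0.004 0 0 0 0; 0 0 0 0 0 0 0"

```text
time_s: 9.13
eef_pos: [0.4764, -0.0363, 0.0418]
eef_rot: [0.002, 0.679, 0.734, 0.001]
wrist_force: [0.0, -0.5, -2.9]
opening: 0.476
```

>>> arm_command:
  motion: "0 0 0.006 0.002 0 0 0; 0 0 0.005 0 0 0 0; 0 0 0 0 0 0 0"

```text
time_s: 9.38
eef_pos: [0.4768, -0.0364, 0.042]
eef_rot: [0.001, 0.679, 0.734, -0.0]
wrist_force: [0.9, -0.1, -1.9]
opening: 0.478
```

>>> arm_command:
  motion: "0 0 0.01 0 0 0 0; 0 0 0.01 0 0 0 0"

```text
time_s: 9.55
eef_pos: [0.4774, -0.0367, 0.0414]
eef_rot: [0.001, 0.679, 0.734, -0.001]
wrist_force: [-15.6, 3.8, 35.2]
opening: 0.478
```

Contact (35 N upward). Next: ease off, release, rise.

>>> arm_command:
  motion: "0 0 -0.003 0 0 0 0; 0 0 0 0 0 0 1; 0 0 0 0 0 0 1; 0 0 0 0 0 0 1; 0 0 0 0 0 0 1; 0 0 0 0 0 0 1; 0 0 0 0 0 0 1"

```text
time_s: 10.13
eef_pos: [0.4792, -0.0372, 0.0432]
eef_rot: [0.003, 0.679, 0.734, -0.0]
wrist_force: [0.1, -0.3, -0.9]
opening: 1.003
```

```bash
python3 go.py .477 -.0365 .17
```

```text
t 10.13 pos [ 0.4792 -0.0372  0.0432] F [ 0.1 -0.3 -0.9] open 1.003 q [-0.32  0.24  1.97 -0.    0.92 -0.4 ]
rot units [0.00329806 0.00361254 0.00107236]
shift units [ 0.002 -0.008 -0.634]
```

>>> arm_command:
  motion: "0 0 -0.05 0.003 0.003 0.001 1; 0 0 -0.1 0 0 0 1; 0 0 -0.12 0 0 0 1; 0 0 -0.12 0 0 0 1; 0 0 -0.12 0 0 0 1; 0 0 -0.08 0 0 0 1; 0 0 -0.03 0 0 0 1; 0 0 0 0 0 0 1"

```text
time_s: 10.8
eef_pos: [0.4767, -0.0365, 0.1695]
eef_rot: [-0.003, 0.68, 0.734, -0.002]
wrist_force: [-0.3, -0.3, -0.7]
opening: 1.0
```

```bash
python3 go.py .640 .0935 .16; python3 - <<'E'
from bench import *
import cv2
c=camera("scene"); cv2.imwrite("pics/s2.png",cv2.resize(c["img"][150:350,220:460,::-1],None,fx=2.5,fy=2.5))
E
```

```text
t 10.8 pos [ 0.4767 -0.0365  0.1695] F [-0.3 -0.3 -0.7] open 1.0 q [-0.33  0.03  1.9  -0.    1.21 -0.4 ]
rot units [-0.00634821 -0.00235591 -0.00040652]
shift units [0.586 0.864 0.043]
```

View pics/s2.png

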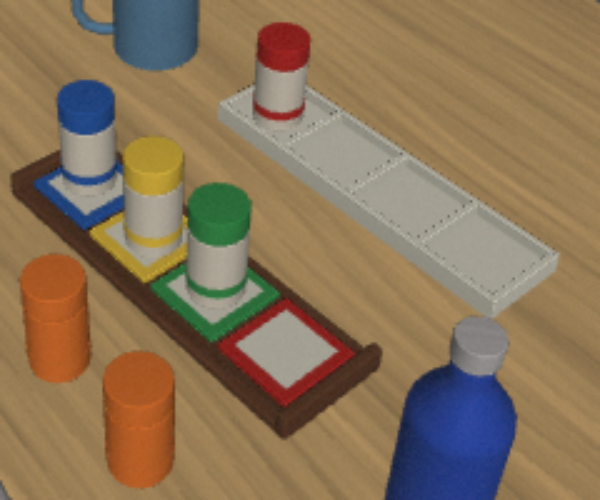

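Red stands upright in the far right bay (crop 283,75). Next, green.

>>> arm_command:
  motion: "0.04 0.06 0 -0.006 -0.002 0 1; 0.09 0.13 0 0 0 0 1; 0.1 0.15 0 0 0 0 1; 0.1 0.15 0 0 0 0 1; 0.1 0.15 0 0 0 0 1; 0.08 0.12 0 0 0 0 1; 0.04 0.06 0 0 0 0 1; 0 0 0 0 0 0 1"

```text
time_s: 11.52
eef_pos: [0.6312, 0.0911, 0.1518]
eef_rot: [-0.008, 0.681, 0.732, -0.006]
wrist_force: [-1.5, -0.4, 0.3]
opening: 1.001
```

```bash
python3 go.py .640 .0935 .16
```

```text
t 11.52 pos [0.6312 0.0911 0.1518] F [-1.5 -0.4  0.3] open 1.001 q [-0.04  0.41  1.49  0.    1.26 -0.12]
rot units [-0.01835018 -0.0036002  -0.00497758]
shift units [ 0.009  0.044 -0.042]
```

>>> arm_command:
  motion: "0.009 0.04 0 -0.018 -0.004 -0.005 1; 0 0 0 0 0 0 1"

```text
time_s: 11.68
eef_pos: [0.6375, 0.0939, 0.1472]
eef_rot: [-0.002, 0.679, 0.734, -0.002]
wrist_force: [0.4, -0.2, 0.2]
opening: 0.999
```

```bash
python3 go.py .640 .0935 .047
```

```text
t 11.68 pos [0.6375 0.0939 0.1472] F [ 0.4 -0.2  0.2] open 0.999 q [-0.04  0.41  1.49 -0.    1.24 -0.12]
rot units [-0.00485689  0.00035683  0.001717  ]
shift units [-0.003  0.015  0.501]
```

>>> arm_command:
  motion: "-0.002 0.012 0.07 -0.005 0 0 1; 0 0 0.09 0 0 0 1; 0 0 0.09 0 0 0 1; 0 0 0.09 0 0 0 1; 0 0 0.07 0 0 0 1; 0 0 0.05 0 0 0 1; 0 0 0 0 0 0 1"

```text
time_s: 12.27
eef_pos: [0.6338, 0.0875, 0.0498]
eef_rot: [-0.0, 0.681, 0.733, -0.002]
wrist_force: [-1.0, 0.3, 0.3]
opening: 1.001
```

```bash
python3 go.py .640 .0935 .047
```

```text
t 12.27 pos [0.6338 0.0875 0.0498] F [-1.   0.3  0.3] open 1.001 q [-0.05  0.53  1.55 -0.    1.07 -0.12]
rot units [-0.00290801  0.00175447 -0.00315597]
shift units [0.028 0.033 0.014]
```

>>> arm_command:
  motion: "0.028 0.033 0.014 -0.003 0.002 -0.003 1; 0 0 0 0 0 0 1; 0 0 0 0 0 0 1"

```text
time_s: 12.52
eef_pos: [0.6401, 0.0928, 0.0476]
eef_rot: [0.0, 0.68, 0.733, 0.0]
wrist_force: [0.5, 0.2, 0.1]
opening: 1.0
```

```bash
python3 go.py .640 .0935 .047
```

```text
t 12.52 pos [0.6401 0.0928 0.0476] F [0.5 0.2 0.1] open 1.0 q [-0.04  0.54  1.53  0.    1.07 -0.12]
rot units [ 0.00040812 -0.00032009 -0.00143894]
shift units [ 0.003 -0.     0.003]
```

>>> arm_command:
  motion: "0.003 0 0.003 0 0 -0.001 0; 0 0 0 0 0 0 0; 0 0 0 0 0 0 0; 0 0 0 0 0 0 0; 0 0 0 0 0 0 0; 0 0 0 0 0 0 0; 0 0 0 0 0 0 0; 0 0 0 0 0 0 0; 0 0 0 0 0 0 0; 0 0 0 0 0 0 0"

```text
time_s: 13.35
eef_pos: [0.642, 0.0939, 0.0503]
eef_rot: [0.002, 0.679, 0.734, 0.002]
wrist_force: [0.6, 1.4, 1.3]
opening: 0.478
```

```bash
python3 go.py .640 .0935 .165
```

```text
t 13.35 pos [0.642  0.0939 0.0503] F [0.6 1.4 1.3] open 0.478 q [-0.04  0.54  1.53  0.    1.07 -0.12]
rot units [0.00507871 0.00033249 0.00061894]
shift units [-0.001 -0.007 -0.573]
```

>>> arm_command:
  motion: "0 0 -0.03 0.004 0 0 0; 0 0 -0.06 0 0 0 0; 0 0 -0.1 0 0 0 0; 0 0 -0.12 0 0 0 0; 0 0 -0.12 0 0 0 0; 0 0 -0.1 0 0 0 0; 0 0 -0.06 0 0 0 0; 0 0 0 0 0 0 0"

```text
time_s: 14.02
eef_pos: [0.6408, 0.0939, 0.177]
eef_rot: [-0.001, 0.679, 0.734, -0.001]
wrist_force: [0.9, 0.1, -1.3]
opening: 0.476
```

```bash
python3 go.py .4703 .0337 .155
```

```text
t 14.02 pos [0.6408 0.0939 0.177 ] F [ 0.9  0.1 -1.3] open 0.476 q [-0.04  0.39  1.46 -0.    1.3  -0.11]
rot units [-2.08527829e-03  4.93781850e-05  4.52938208e-04]
shift units [-0.234 -0.873  0.112]
```

>>> arm_command:
  motion: "-0.015 -0.05 0 -0.002 0 0 0; -0.03 -0.1 0 0 0 0 0; -0.035 -0.13 0 0 0 0 0; -0.035 -0.13 0 0 0 0 0; -0.035 -0.13 0 0 0 0 0; -0.035 -0.13 0 0 0 0 0; -0.025 -0.1 0 0 0 0 0; -0.015 -0.05 0 0 0 0 0; 0 0 0 0 0 0 0"

```text
time_s: 14.77
eef_pos: [0.4712, 0.0352, 0.1718]
eef_rot: [-0.002, 0.679, 0.734, -0.001]
wrist_force: [0.5, 0.2, -1.0]
opening: 0.473
```

```bash
python3 go.py .4703 .0337 .1
```

```text
t 14.77 pos [0.4712 0.0352 0.1718] F [ 0.5  0.2 -1. ] open 0.473 q [-0.18  0.02  1.91  0.    1.22 -0.26]
rot units [-0.00344024 -0.00122071  0.00160363]
shift units [-0.007 -0.004  0.359]
```

>>> arm_command:
  motion: "-0.004 0 0.05 -0.003 -0.001 0.001 0; 0 0 0.08 0 0 0 0; 0 0 0.09 0 0 0 0; 0 0 0.09 0 0 0 0; 0 0 0.09 0 0 0 0; 0 0 0.07 0 0 0 0; 0 0 0.05 0 0 0 0; 0 0 0.03 0 0 0 0; 0 0 0 0 0 0 0"

```text
time_s: 15.52
eef_pos: [0.4746, 0.0352, 0.0555]
eef_rot: [0.001, 0.68, 0.733, 0.001]
wrist_force: [0.2, 0.8, -1.7]
opening: 0.48
```

```bash
python3 go.py .4703 .0337 .0423
```

```text
t 15.52 pos [0.4746 0.0352 0.0555] F [ 0.2  0.8 -1.7] open 0.48 q [-0.18  0.21  1.98  0.    0.95 -0.25]
rot units [ 0.00304461 -0.00043613 -0.00114797]
shift units [-0.006 -0.022  0.066]
```

>>> arm_command:
  motion: "-0.006 -0.022 0.02 0.003 0 -0.001 0; 0 0 0.02 0 0 0 0; 0 0 0.015 0 0 0 0; 0 0 0 0 0 0 0"

```text
time_s: 15.85
eef_pos: [0.4714, 0.0336, 0.0444]
eef_rot: [0.0, 0.679, 0.734, 0.001]
wrist_force: [-0.3, 0.5, -0.8]
opening: 0.479
```

```bash
python3 go.py .4703 .0337 .0423
```

```text
t 15.85 pos [0.4714 0.0336 0.0444] F [-0.3  0.5 -0.8] open 0.479 q [-0.18  0.22  1.99  0.    0.93 -0.26]
rot units [ 0.00134193 -0.00010599  0.00029771]
shift units [ 0.001 -0.005  0.011]
```

>>> arm_command:
  motion: "0 -0.004 0.007 0.001 0 0 0; 0 0 0.007 0 0 0 0"

```text
time_s: 16.02
eef_pos: [0.4714, 0.0334, 0.0424]
eef_rot: [0.001, 0.679, 0.734, 0.001]
wrist_force: [0.0, -0.4, -0.4]
opening: 0.477
```

>>> arm_command:
  motion: "0 0 0.007 0.001 0 0 0; 0 0 0.004 0 0 0 0"

```text
time_s: 16.18
eef_pos: [0.4716, 0.0333, 0.0423]
eef_rot: [0.0, 0.679, 0.734, -0.0]
wrist_force: [-2.4, 0.4, 3.6]
opening: 0.482
```

Gentle contact (3.6 N, z as expected). Release.

>>> arm_command:
  motion: "0 0 0 0 0 0 1; 0 0 0 0 0 0 1; 0 0 0 0 0 0 1; 0 0 0 0 0 0 1; 0 0 0 0 0 0 1; 0 0 0 0 0 0 1"

```text
time_s: 16.68
eef_pos: [0.4737, 0.033, 0.0439]
eef_rot: [0.002, 0.679, 0.734, 0.001]
wrist_force: [0.8, -0.6, 0.7]
opening: 0.996
```

>>> arm_command:
  motion: "0 0 -0.05 0 0 0 1; 0 0 -0.1 0 0 0 1; 0 0 -0.12 0 0 0 1; 0 0 -0.12 0 0 0 1; 0 0 -0.12 0 0 0 1; 0 0 -0.08 0 0 0 1; 0 0 -0.03 0 0 0 1; 0 0 0 0 0 0 1"

```text
time_s: 17.35
eef_pos: [0.4715, 0.0334, 0.1762]
eef_rot: [0.001, 0.679, 0.734, 0.001]
wrist_force: [-1.0, 0.3, 0.3]
opening: 0.996
```

```bash
python3 go.py .6486 .0304 .16;  python3 - <<'E'
from bench import *
import cv2
c=camera("scene"); cv2.imwrite("pics/s3.png",cv2.resize(c["img"][150:350,220:460,::-1],None,fx=2.5,fy=2.5))
E
```

```text
t 17.35 pos [0.4715 0.0334 0.1762] F [-1.   0.3  0.3] open 0.996 q [-0.18  0.01  1.91 -0.    1.22 -0.26]
rot units [0.00236323 0.00094627 0.00041118]
shift units [-0.083  0.881  0.083]
```

View pics/s3.png

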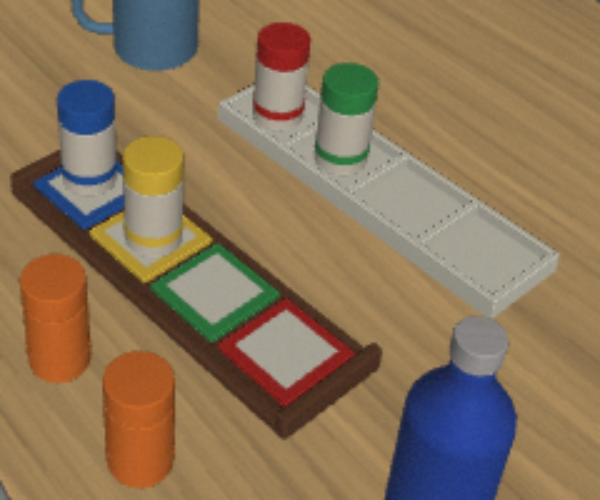

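Red and green stand upright in bays 4 and 3. Yellow is next.

>>> arm_command:
  motion: "-0.005 0.06 0 0.002 0.001 0 1; -0.01 0.13 0 0 0 0 1; -0.01 0.15 0 0 0 0 1; -0.01 0.15 0 0 0 0 1; -0.01 0.15 0 0 0 0 1; -0.01 0.12 0 0 0 0 1; -0.005 0.06 0 0 0 0 1; 0 0 0 0 0 0 1"

```text
time_s: 18.07
eef_pos: [0.6353, 0.0353, 0.1607]
eef_rot: [-0.008, 0.679, 0.734, -0.005]
wrist_force: [-1.2, 0.4, -0.3]
opening: 1.004
```

```bash
python3 go.py .6486 .0304 .15
```

```text
t 18.07 pos [0.6353 0.0353 0.1607] F [-1.2  0.4 -0.3] open 1.004 q [-0.13  0.39  1.49  0.    1.28 -0.21]
rot units [-0.01738598 -0.00398703 -0.00023219]
shift units [-0.03   0.065  0.052]
```

>>> arm_command:
  motion: "-0.03 0.062 0.02 -0.017 -0.004 0 1; 0 0 0 0 0 0 1; 0 0 0 0 0 0 1"

```text
time_s: 18.32
eef_pos: [0.646, 0.0301, 0.1511]
eef_rot: [-0.003, 0.679, 0.734, -0.002]
wrist_force: [-0.2, -0.1, 0.4]
opening: 0.999
```

```bash
python3 go.py .6486 .0304 .047
```

```text
t 18.32 pos [0.646  0.0301 0.1511] F [-0.2 -0.1  0.4] open 0.999 q [-0.14  0.42  1.48 -0.    1.25 -0.21]
rot units [-6.29531915e-03 -1.11710851e-03 -7.08913232e-05]
shift units [-0.     0.017  0.52 ]
```

>>> arm_command:
  motion: "0 0.015 0.07 -0.006 -0.001 0 1; 0.003 0.003 0.09 0 0 0 1; 0.003 0.003 0.09 0 0 0 1; 0.003 0.003 0.09 0 0 0 1; 0.003 0.003 0.07 0 0 0 1; 0 0 0.05 0 0 0 1; 0 0 0.015 0 0 0 1; 0 0 0 0 0 0 1"

```text
time_s: 18.98
eef_pos: [0.6467, 0.0327, 0.0531]
eef_rot: [-0.0, 0.68, 0.734, -0.0]
wrist_force: [-0.2, -0.1, 0.5]
opening: 1.004
```

```bash
python3 go.py .6486 .0304 .047
```

```text
t 18.98 pos [0.6467 0.0327 0.0531] F [-0.2 -0.1  0.5] open 1.004 q [-0.13  0.54  1.53 -0.    1.08 -0.21]
rot units [-0.00056147  0.00011479 -0.00081325]
shift units [-0.012  0.009  0.031]
```

>>> arm_command:
  motion: "-0.012 0.008 0.03 0 0 0 1; 0 0 0 0 0 0 1; 0 0 0.004 0 0 0 0; 0 0 0 0 0 0 0; 0 0 0 0 0 0 0; 0 0 0 0 0 0 0; 0 0 0 0 0 0 0; 0 0 0 0 0 0 0; 0 0 0 0 0 0 0; 0 0 0 0 0 0 0"

```text
time_s: 19.82
eef_pos: [0.6511, 0.0297, 0.05]
eef_rot: [0.002, 0.68, 0.734, 0.001]
wrist_force: [-0.2, -0.5, -1.3]
opening: 0.478
```

```bash
python3 go.py .6486 .0304 .165
```

```text
t 19.82 pos [0.6511 0.0297 0.05  ] F [-0.2 -0.5 -1.3] open 0.478 q [-0.14  0.54  1.52 -0.    1.07 -0.21]
rot units [ 0.00497848  0.00140318 -0.00073803]
shift units [ 0.003 -0.009 -0.575]
```

>>> arm_command:
  motion: "0 0 0 0.004 0.001 0 0; 0 0 -0.03 0 0 0 0; 0 0 -0.06 0 0 0 0; 0 0 -0.1 0 0 0 0; 0 0 -0.12 0 0 0 0; 0 0 -0.12 0 0 0 0; 0 0 -0.1 0 0 0 0; 0 0 -0.06 0 0 0 0; 0 0 0 0 0 0 0"

```text
time_s: 20.57
eef_pos: [0.6498, 0.03, 0.1765]
eef_rot: [-0.001, 0.68, 0.734, -0.001]
wrist_force: [0.8, 1.2, -1.3]
opening: 0.481
```

```bash
python3 go.py .4648 .1035 .155
```

```text
t 20.57 pos [0.6498 0.03   0.1765] F [ 0.8  1.2 -1.3] open 0.481 q [-0.14  0.4   1.45 -0.    1.3  -0.21]
rot units [-0.00222344 -0.00039492 -0.0006556 ]
shift units [ 0.437 -0.894  0.11 ]
```

>>> arm_command:
  motion: "0.025 -0.05 0 -0.002 0 0 0; 0.05 -0.1 0 0 0 0 0; 0.07 -0.135 0 0 0 0 0; 0.07 -0.135 0 0 0 0 0; 0.07 -0.135 0 0 0 0 0; 0.07 -0.135 0 0 0 0 0; 0.05 -0.1 0 0 0 0 0; 0.025 -0.05 0 0 0 0 0; 0 0 0 0 0 0 0"

```text
time_s: 21.32
eef_pos: [0.4657, 0.1047, 0.1712]
eef_rot: [-0.001, 0.681, 0.733, -0.001]
wrist_force: [-0.6, -0.5, -1.8]
opening: 0.477
```

```bash
python3 go.py .4648 .1035 .1
```

```text
t 21.32 pos [0.4657 0.1047 0.1712] F [-0.6 -0.5 -1.8] open 0.477 q [-0.03  0.03  1.9  -0.    1.21 -0.1 ]
rot units [-0.00316528 -0.00032134 -0.00307897]
shift units [-0.006 -0.004  0.356]
```

>>> arm_command:
  motion: "-0.004 -0.01 0.05 -0.003 0 -0.003 0; 0 0 0.08 0 0 0 0; 0 0 0.09 0 0 0 0; 0 0 0.09 0 0 0 0; 0 0 0.09 0 0 0 0; 0 0 0.07 0 0 0 0; 0 0 0.05 0 0 0 0; 0 0 0.03 0 0 0 0; 0 0 0 0 0 0 0"

```text
time_s: 22.07
eef_pos: [0.4676, 0.1002, 0.0504]
eef_rot: [0.001, 0.68, 0.733, 0.001]
wrist_force: [0.0, -0.1, -1.4]
opening: 0.48
```

```bash
python3 go.py .4648 .1035 .042
```

```text
t 22.07 pos [0.4676 0.1002 0.0504] F [ 0.  -0.1 -1.4] open 0.48 q [-0.04  0.22  1.98 -0.    0.94 -0.11]
rot units [ 0.00290539  0.0009856  -0.00107142]
shift units [ 0.018 -0.013  0.042]
```

>>> arm_command:
  motion: "0.018 -0.013 0.015 0.003 0.001 -0.001 0; 0 0 0.012 0 0 0 0; 0 0 0.007 0 0 0 0; 0 0 0 0 0 0 0"

```text
time_s: 22.4
eef_pos: [0.4658, 0.1032, 0.0431]
eef_rot: [0.0, 0.68, 0.733, 0.0]
wrist_force: [1.3, 0.3, -0.9]
opening: 0.476
```

```bash
python3 go.py .4648 .1035 .042
```

```text
t 22.4 pos [0.4658 0.1032 0.0431] F [ 1.3  0.3 -0.9] open 0.476 q [-0.03  0.24  1.98  0.    0.93 -0.11]
rot units [ 5.32052742e-04  3.24579770e-05 -8.45586138e-04]
shift units [ 0.002 -0.005  0.005]
```

>>> arm_command:
  motion: "0 -0.003 0.007 0 0 0 0; 0 0 0.005 0 0 0 0"

```text
time_s: 22.57
eef_pos: [0.4663, 0.1032, 0.0416]
eef_rot: [0.001, 0.68, 0.734, 0.001]
wrist_force: [-0.2, 0.6, -1.7]
opening: 0.481
```

>>> arm_command:
  motion: "0 0 0.007 0.001 0 0 0; 0 0 0.004 0 0 0 0"

```text
time_s: 22.73
eef_pos: [0.4666, 0.1033, 0.0415]
eef_rot: [0.001, 0.679, 0.734, 0.001]
wrist_force: [-2.9, 0.0, 1.1]
opening: 0.481
```

Contact is beginning (force sign flipped). Release.

>>> arm_command:
  motion: "0 0 0.003 0 0 0 0; 0 0 0 0 0 0 1; 0 0 0 0 0 0 1; 0 0 0 0 0 0 1; 0 0 0 0 0 0 1; 0 0 0 0 0 0 1; 0 0 0 0 0 0 1"

```text
time_s: 23.32
eef_pos: [0.4686, 0.1033, 0.0425]
eef_rot: [0.003, 0.679, 0.734, 0.002]
wrist_force: [0.1, 0.4, 0.0]
opening: 0.999
```

>>> arm_command:
  motion: "0 0 -0.05 0 0 0 1; 0 0 -0.1 0 0 0 1; 0 0 -0.12 0 0 0 1; 0 0 -0.12 0 0 0 1; 0 0 -0.12 0 0 0 1; 0 0 -0.08 0 0 0 1; 0 0 -0.03 0 0 0 1; 0 0 0 0 0 0 1"

```text
time_s: 23.98
eef_pos: [0.4664, 0.1034, 0.175]
eef_rot: [0.002, 0.679, 0.734, 0.001]
wrist_force: [-0.2, -0.0, 0.6]
opening: 1.001
```

```bash
python3 go.py .6522 -.0523 .16;  python3 - <<'E'
from bench import *
import cv2
c=camera("scene"); cv2.imwrite("pics/s4.png",cv2.resize(c["img"][150:350,220:460,::-1],None,fx=2.5,fy=2.5))
E
```

```text
t 23.98 pos [0.4664 0.1034 0.175 ] F [-0.2 -0.   0.6] open 1.001 q [-0.03  0.02  1.9  -0.    1.21 -0.11]
rot units [0.00434928 0.00084354 0.00015486]
shift units [-0.848  0.866  0.08 ]
```

View pics/s4.png

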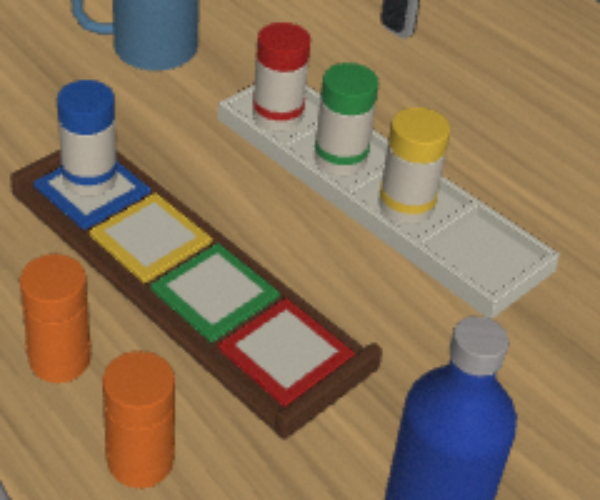

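Three jars stand correctly. Blue is next.

>>> arm_command:
  motion: "-0.05 0.05 0 0.004 0 0 1; -0.1 0.1 0 0 0 0 1; -0.13 0.135 0 0 0 0 1; -0.13 0.135 0 0 0 0 1; -0.13 0.135 0 0 0 0 1; -0.13 0.135 0 0 0 0 1; -0.1 0.1 0 0 0 0 1; -0.05 0.05 0 0 0 0 1; 0 0 0 0 0 0 1"

```text
time_s: 24.78
eef_pos: [0.6499, -0.0575, 0.1565]
eef_rot: [-0.008, 0.678, 0.735, -0.006]
wrist_force: [-0.7, 0.7, 0.0]
opening: 0.992
```

```bash
python3 go.py .6522 -.0523 .15
```

```text
t 24.78 pos [ 0.6499 -0.0575  0.1565] F [-0.7  0.7  0. ] open 0.992 q [-0.27  0.43  1.44 -0.    1.29 -0.35]
rot units [-0.01874348 -0.00347219  0.00262334]
shift units [0.025 0.014 0.032]
```

>>> arm_command:
  motion: "0.022 0.012 0.01 -0.018 -0.003 0.003 1; 0 0 0 0 0 0 1; 0 0 0 0 0 0 1"

```text
time_s: 25.03
eef_pos: [0.6497, -0.0546, 0.148]
eef_rot: [-0.004, 0.68, 0.733, -0.002]
wrist_force: [0.5, -0.8, 0.7]
opening: 1.0
```

```bash
python3 go.py .6522 -.0523 .047
```

```text
t 25.03 pos [ 0.6497 -0.0546  0.148 ] F [ 0.5 -0.8  0.7] open 1.0 q [-0.27  0.43  1.46  0.    1.26 -0.34]
rot units [-0.00905293 -0.00324776 -0.0029724 ]
shift units [0.009 0.018 0.505]
```

>>> arm_command:
  motion: "0.009 0.015 0.07 -0.009 -0.003 -0.003 1; 0 0.003 0.09 0 0 0 1; 0 0.003 0.09 0 0 0 1; 0 0.003 0.09 0 0 0 1; 0 0.003 0.07 0 0 0 1; 0 0 0.05 0 0 0 1; 0 0 0.015 0 0 0 1; 0 0 0 0 0 0 1"

```text
time_s: 25.7
eef_pos: [0.6506, -0.0487, 0.0477]
eef_rot: [-0.003, 0.677, 0.736, -0.002]
wrist_force: [0.1, -0.2, 0.4]
opening: 1.004
```

```bash
python3 go.py .6522 -.0523 .047
```

```text
t 25.7 pos [ 0.6506 -0.0487  0.0477] F [ 0.1 -0.2  0.4] open 1.004 q [-0.26  0.56  1.51 -0.    1.08 -0.34]
rot units [-0.0056356  -0.00166677  0.00561651]
shift units [-0.019  0.006  0.004]
```

>>> arm_command:
  motion: "-0.018 0.006 0.004 -0.005 -0.001 0.005 1; 0 0 0 0 0 0 1; 0 0 0.004 0 0 0 0; 0 0 0 0 0 0 0; 0 0 0 0 0 0 0; 0 0 0 0 0 0 0; 0 0 0 0 0 0 0; 0 0 0 0 0 0 0; 0 0 0 0 0 0 0; 0 0 0 0 0 0 0"

```text
time_s: 26.53
eef_pos: [0.6548, -0.0533, 0.0507]
eef_rot: [0.003, 0.679, 0.734, 0.002]
wrist_force: [-0.1, 0.2, -0.7]
opening: 0.48
```

```bash
python3 go.py .6522 -.0523 .165
```

```text
t 26.53 pos [ 0.6548 -0.0533  0.0507] F [-0.1  0.2 -0.7] open 0.48 q [-0.26  0.55  1.51  0.    1.08 -0.34]
rot units [0.0054842  0.001538   0.00017141]
shift units [ 0.005 -0.009 -0.572]
```

Place height will be about .0427.

>>> arm_command:
  motion: "0 0 0 0.005 0.001 0 0; 0 0 -0.03 0 0 0 0; 0 0 -0.06 0 0 0 0; 0 0 -0.1 0 0 0 0; 0 0 -0.12 0 0 0 0; 0 0 -0.12 0 0 0 0; 0 0 -0.1 0 0 0 0; 0 0 -0.06 0 0 0 0; 0 0 0 0 0 0 0"

```text
time_s: 27.28
eef_pos: [0.6535, -0.0527, 0.1768]
eef_rot: [-0.001, 0.679, 0.734, -0.001]
wrist_force: [0.6, -0.2, -1.2]
opening: 0.474
```

```bash
python3 go.py .4593 .1733 .155
```

```text
t 27.28 pos [ 0.6535 -0.0527  0.1768] F [ 0.6 -0.2 -1.2] open 0.474 q [-0.26  0.41  1.44 -0.    1.3  -0.34]
rot units [-0.00333751 -0.00076286  0.00042282]
shift units [ 1.202 -0.88   0.113]
```

>>> arm_command:
  motion: "0.05 -0.035 0 -0.003 0 0 0; 0.1 -0.075 0 0 0 0 0; 0.15 -0.11 0 0 0 0 0; 0.15 -0.11 0 0 0 0 0; 0.15 -0.11 0 0 0 0 0; 0.15 -0.11 0 0 0 0 0; 0.15 -0.11 0 0 0 0 0; 0.15 -0.11 0 0 0 0 0; 0.08 -0.06 0 0 0 0 0; 0.03 -0.02 0 0 0 0 0"

```text
time_s: 28.12
eef_pos: [0.4471, 0.1746, 0.1657]
eef_rot: [-0.006, 0.681, 0.732, -0.004]
wrist_force: [-0.3, 0.7, -2.1]
opening: 0.476
```

```bash
python3 go.py .4593 .1733 .15
```

```text
t 28.12 pos [0.4471 0.1746 0.1657] F [-0.3  0.7 -2.1] open 0.476 q [0.12 0.05 1.89 0.   1.21 0.05]
rot units [-0.01340082 -0.00230363 -0.0051953 ]
shift units [-0.011  0.062  0.078]
```

>>> arm_command:
  motion: "-0.008 0.058 0.02 -0.013 -0.002 -0.005 0; 0 0 0.02 0 0 0 0; 0 0 0 0 0 0 0"

```text
time_s: 28.37
eef_pos: [0.4558, 0.1755, 0.1547]
eef_rot: [-0.001, 0.678, 0.735, -0.001]
wrist_force: [0.5, -0.3, -1.7]
opening: 0.48
```

```bash
python3 go.py .4593 .1733 .0427
```

```text
t 28.37 pos [0.4558 0.1755 0.1547] F [ 0.5 -0.3 -1.7] open 0.48 q [0.12 0.07 1.89 0.   1.18 0.04]
rot units [-2.78176231e-03 -3.24375897e-05  4.48261579e-03]
shift units [-0.012  0.018  0.56 ]
```

>>> arm_command:
  motion: "-0.01 0.01 0.05 -0.003 0 0.004 0; 0 0 0.08 0 0 0 0; 0 0 0.09 0 0 0 0; 0 0 0.09 0 0 0 0; 0 0 0.08 0 0 0 0; 0 0 0.06 0 0 0 0; 0 0 0.03 0 0 0 0; 0 0 0 0 0 0 0"

```text
time_s: 29.03
eef_pos: [0.4643, 0.1657, 0.0524]
eef_rot: [0.001, 0.684, 0.73, -0.0]
wrist_force: [-0.2, 0.2, -0.7]
opening: 0.475
```

```bash
python3 go.py .4593 .1733 .0427
```

```text
t 29.03 pos [0.4643 0.1657 0.0524] F [-0.2  0.2 -0.7] open 0.475 q [ 0.1   0.25  1.94 -0.    0.96  0.04]
rot units [ 0.00025867  0.00158824 -0.01179696]
shift units [ 0.04  -0.023  0.049]
```

>>> arm_command:
  motion: "0.04 -0.023 0 0 0.001 -0.011 0; 0 0 0.015 0 0 0 0; 0 0 0.015 0 0 0 0; 0 0 0.006 0 0 0 0; 0 0 0 0 0 0 0"

```text
time_s: 29.45
eef_pos: [0.4612, 0.1733, 0.0464]
eef_rot: [0.001, 0.68, 0.733, 0.001]
wrist_force: [0.6, -0.3, -2.0]
opening: 0.481
```

```bash
python3 go.py .4593 .1733 .0427
```

```text
t 29.45 pos [0.4612 0.1733 0.0464] F [ 0.6 -0.3 -2. ] open 0.481 q [ 0.12  0.26  1.94 -0.    0.94  0.04]
rot units [ 0.00309599  0.00044967 -0.00157803]
shift units [ 0.001 -0.009  0.019]
```

>>> arm_command:
  motion: "0 -0.007 0.01 0.003 0 -0.001 0; 0 0 0.008 0 0 0 0; 0 0 0.006 0 0 0 0"

```text
time_s: 29.7
eef_pos: [0.4607, 0.1735, 0.0426]
eef_rot: [0.001, 0.679, 0.734, 0.001]
wrist_force: [-0.7, 0.3, -1.9]
opening: 0.475
```

>>> arm_command:
  motion: "0 0 0.007 0.001 0 0 0; 0 0 0.005 0 0 0 0"

```text
time_s: 29.87
eef_pos: [0.4608, 0.1736, 0.0422]
eef_rot: [0.0, 0.679, 0.734, -0.0]
wrist_force: [-6.2, -1.7, 13.9]
opening: 0.485
```

Contact at the expected height (13.9 N). Release and rise.

>>> arm_command:
  motion: "0 0 0 0 0 0 0; 0 0 0 0 0 0 1; 0 0 0 0 0 0 1; 0 0 0 0 0 0 1; 0 0 0 0 0 0 1; 0 0 0 0 0 0 1; 0 0 0 0 0 0 1"

```text
time_s: 30.45
eef_pos: [0.4622, 0.1738, 0.0431]
eef_rot: [0.001, 0.679, 0.734, 0.001]
wrist_force: [0.9, -0.1, 0.2]
opening: 0.996
```

>>> arm_command:
  motion: "0 0 -0.05 0 0 0 1; 0 0 -0.1 0 0 0 1; 0 0 -0.12 0 0 0 1; 0 0 -0.12 0 0 0 1; 0 0 -0.12 0 0 0 1; 0 0 -0.12 0 0 0 1; 0 0 -0.12 0 0 0 1; 0 0 -0.1 0 0 0 1; 0 0 -0.05 0 0 0 1; 0 0 0 0 0 0 1"

```text
time_s: 31.28
eef_pos: [0.4595, 0.1736, 0.2358]
eef_rot: [0.001, 0.679, 0.734, 0.0]
wrist_force: [-0.2, 0.3, 0.4]
opening: 1.002
```

>>> arm_command:
  motion: "0 -0.05 -0.05 0 0 0 1; 0 -0.05 -0.05 0 0 0 1; 0 -0.05 -0.05 0 0 0 1; 0 -0.05 -0.05 0 0 0 1; 0 0 0 0 0 0 1; 0 0 0 0 0 0 1"

```text
time_s: 31.78
eef_pos: [0.4161, 0.1699, 0.2724]
eef_rot: [-0.001, 0.679, 0.734, -0.002]
wrist_force: [-0.5, -0.7, -0.9]
opening: 1.003
```

```bash
python3 go.py;  python3 - <<'E'
from bench import *
from h import *
C={n:camera(n) for n in("scene","top")}
p=(.4676,.0686,.0766)
for n in C:
    im=C[n]["img"][:,:,::-1].copy()
    cv2.imwrite(f"pics/fin_{n}.png",cv2.resize(im[150:350,220:460] if n=="scene" else im[140:340,120:350],None,fx=2.5,fy=2.5))
H={n:cv2.cvtColor(C[n]["img"],cv2.COLOR_RGB2HSV) for n in C}
B={c:(p[0]-np.sin(p[2])*y,p[1]+np.cos(p[2])*y) for c,y in zip(("blue","yellow","green","red"),(.105,.035,-.035,-.105))}
for col,hh in (("red",1),("green",68),("yellow",24),("blue",108)):
    cen={}
    for n in C:
        u,v=proj(C[n],np.array([[*B[col],.088]]))[0].astype(int)
        d=np.abs(H[n][:,:,0].astype(int)-hh); d=np.minimum(d,180-d)
        m=((d<8)&(H[n][:,:,1]>(185 if col=="yellow" else 120))).astype(np.uint8)
        m=cv2.morphologyEx(m,cv2.MORPH_OPEN,cv2.getStructuringElement(2,(9,9)))
        mm=np.zeros_like(m); mm[v-28:v+40,u-28:u+28]=m[v-28:v+40,u-28:u+28]
        k,l,s,ce=cv2.connectedComponentsWithStats(mm)
        if k<2: print(col,n,"none"); continue
        i=1+np.argmax(s[1:,4]); cen[n]=ce[i]
    if len(cen)==2:
        r=least_squares(lambda q:np.r_[[hullcent(C[n],lid(*q))-cen[n] for n in C]].ravel(),[*B[col],.048],x_scale=.01)
        print(col,r.x.round(4),"bay",np.round(B[col],4),r.fun.round(1))
E
```

```text
t 31.78 pos [0.4161 0.1699 0.2724] F [-0.5 -0.7 -0.9] open 1.003 q [ 0.12 -0.14  1.85 -0.    1.44  0.05]
rot units [-4.69382518e-03  8.32390531e-04 -1.87833598e-05]
red [ 0.4784 -0.0372  0.0494] bay [ 0.4756 -0.0361] [-0.4 -0.  -0.2  0.2]
green [0.4716 0.0329 0.0481] bay [0.4703 0.0337] [-0.5 -0.  -0.3  0.3]
yellow scene none
blue [0.461  0.1749 0.0481] bay [0.4596 0.1733] [-0.4  0.1 -0.2  0.2]
```

View pics/fin_scene.png

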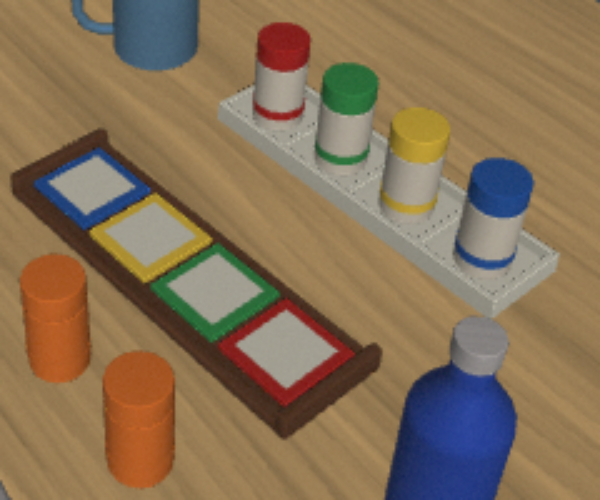

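View pics/fin_top.png

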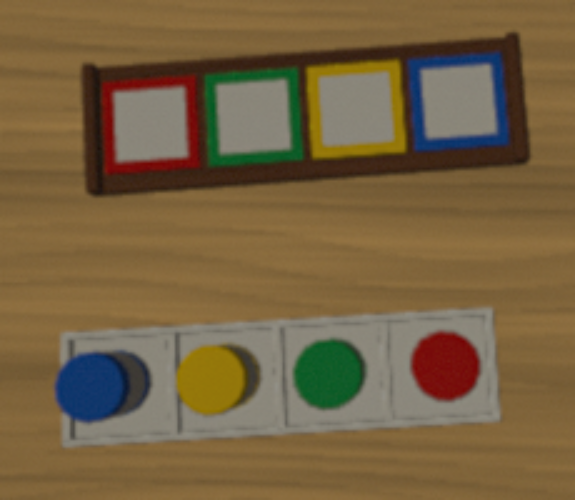

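Both views show the order, from the robot's left, as blue, yellow, green, red, all upright. I'll close the yellow gap in the check with a lower threshold, and check red's tilt from its lid and foot positions.

```bash
python3 - <<'E'
from bench import *
from h import *
C={n:camera(n) for n in("scene","top")}
H={n:cv2.cvtColor(C[n]["img"],cv2.COLOR_RGB2HSV) for n in C}
cen={}
for n in C:
    u,v=proj(C[n],np.array([[.466,.1035,.08]]))[0].astype(int)
    m=((np.abs(H[n][:,:,0].astype(int)-24)<7)&(H[n][:,:,1]>165)).astype(np.uint8)
    m=cv2.morphologyEx(m,cv2.MORPH_OPEN,cv2.getStructuringElement(2,(9,9)))
    k,l,s,ce=cv2.connectedComponentsWithStats(m); i=l[v,u]; cen[n]=ce[i]; print(n,i,s[i])
r=least_squares(lambda q:np.r_[[hullcent(C[n],lid(*q))-cen[n] for n in C]].ravel(),[.466,.1035,.048],x_scale=.01); print("yellow",r.x.round(4),r.fun.round(1))
J=[(.478,-.0372),(.4716,.0329),r.x[:2],(.461,.1749)]
im=C["scene"]["img"][:,:,::-1].copy()
for x,y in J:
    for z in (.088,.068,.008): cv2.polylines(im,[(proj(C["scene"],lid(x,y,z-.04)[:60])*16).astype(np.int32)],True,(255,0,255),1,cv2.LINE_AA,4)
cv2.imwrite("pics/fin_ov.png",cv2.resize(im[150:275,300:450],None,fx=4.5,fy=4.5,interpolation=cv2.INTER_CUBIC))
E
```

```text
scene 1 [376 193  24  22 425]
top 1 [191 278  28  28 609]
yellow [0.4669 0.1027 0.0488] [-0.5  0.  -0.3  0.3]
```

View pics/fin_ov.png

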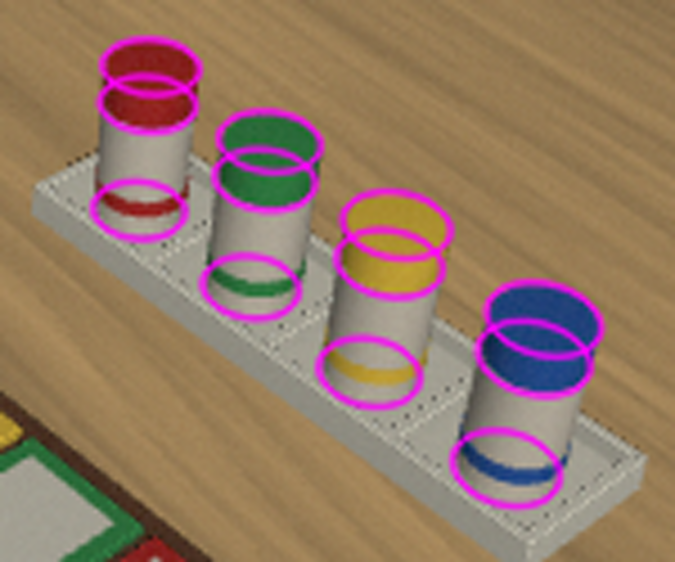

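The upright-cylinder outlines fit all four jars from lid to foot. I'm handing in.

```bash
python3 -c "
from bench import *
print(hand_in())"
```

```text
the job is handed in; nothing more can be done
None
```

All four jars are in the rack in reverse order and the job is handed in. From the robot's left they now stand blue, yellow, green, red; the tray order was red, green, yellow, blue. It took about 32 s of the 96 s allowed, and the gripper was open and well clear of everything at hand-in.

**Last checks:**
- **Position:** two-view triangulation puts each jar within 3 mm of its bay centre.
- **Height:** measured jar centres are 48.1–49.4 mm, against 48 mm expected. Red is the highest, 1.4 mm above expected, which is within the 2 mm calibration.
- **Upright:** upright-cylinder outlines fit all four jars in the scene picture.

**What disagreed or was rough:**
- **Red jar:** it was set down with a 35 N reading at the wrist, more than the others (at most 14 N), but it stands straight.
- **Yellow jar:** its first final check failed because the colour threshold missed it in the scene picture; it passed on a repeat.
- **Rack fit:** a fit from the scene picture alone failed, so I used the two-view fit, which the overlay confirmed.

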